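Put the glaze tubs away in the kit caddy

TASK

Clear the studio table: put the four white-rimmed glaze tubs away in the wooden caddy, sorted by colour. The bay with the red tile gets the red pair and the bay with the blue tile the blue pair, in each bay the large tub standing upright in the middle of the tile and the small tub of the same colour standing centred on its lid. The two black-rimmed tubs belong to another kit: leave them, the water jar and the mixing palette where they are.

Things in the scene. Friction and masses are not known exactly. Their poses are not given: they have to be found in the camera images.
- big_red: large round glaze tub, red body, closed flat lid with a white rim and a red disc in its middle (seen from above: red disc in a white ring); 56 mm across, 40 mm high, about 120 g, straight sides, loose, standing on the table. Origin: centre of its underside, z up along its axis.
- small_red: small round glaze tub, red body, closed flat lid with a white rim and a red disc in its middle (seen from above: red disc in a white ring); 44 mm across, 32 mm high, about 60 g, straight sides, loose, standing on the table. Origin: centre of its underside, z up along its axis.
- big_blue: large round glaze tub, blue body, closed flat lid with a white rim and a blue disc in its middle (seen from above: blue disc in a white ring); 56 mm across, 40 mm high, about 120 g, straight sides, loose, standing on the table. Origin: centre of its underside, z up along its axis.
- small_blue: small round glaze tub, blue body, closed flat lid with a white rim and a blue disc in its middle (seen from above: blue disc in a white ring); 44 mm across, 32 mm high, about 60 g, straight sides, loose, standing on the table. Origin: centre of its underside, z up along its axis.
- tile_red: red square tile, 74 x 74 x 4 mm, fixed at the centre of one bay of the wooden caddy, its top 12 mm above the table. Origin: centre of its underside; z up, x and y parallel to the bay's walls. The fixed caddy, 104 x 200 mm, has two bays side by side (tile centres 96 mm apart), 88 x 88 mm inside; walls 8 mm thick, rim 24 mm above the table. Which bay is which varies.
- tile_blue: blue square tile, 74 x 74 x 4 mm, fixed at the centre of one bay of the wooden caddy, its top 12 mm above the table. Origin: centre of its underside; z up, x and y parallel to the bay's walls. The fixed caddy, 104 x 200 mm, has two bays side by side (tile centres 96 mm apart), 88 x 88 mm inside; walls 8 mm thick, rim 24 mm above the table. Which bay is which varies.
- other_red: look-alike that stays: large round glaze tub, red body, closed flat lid with a black rim and a red disc in its middle (seen from above: red disc in a black ring); 56 mm across, 40 mm high, about 120 g, straight sides, loose, standing on the table. Origin: centre of its underside, z up along its axis.
- other_blue: look-alike that stays: small round glaze tub, blue body, closed flat lid with a black rim and a blue disc in its middle (seen from above: blue disc in a black ring); 44 mm across, 32 mm high, about 60 g, straight sides, loose, standing on the table. Origin: centre of its underside, z up along its axis.
- jar: bystander: closed green glass water jar with a steel lid, 72 mm across, 84 mm high, loose. Origin: centre of its underside.
- palette: bystander: flat round white ceramic mixing palette, 130 mm across, 10 mm high, loose. Origin: centre of its underside.

How it is judged (in metres and radians):
At the end, for the whole second after the job is handed in: In each bay the large white-rimmed tub of the tile's colour stands upright on the tile, within 15 mm of its centre, the small one of that colour upright on its lid, within 12 mm of its centre; all at rest; black-rimmed tubs, jar and palette upright, within 30 mm of their start (horizontal distance between big_red and tile_red below 0.015 m and z of big_red in the frame of tile_red between -0.001 and 0.009 m and horizontal distance between small_red and big_red below 0.012 m and z of small_red in the frame of big_red between 0.035 and 0.046 m and angle between each of big_red, small_red, big_blue, small_blue, other_red, other_blue, jar, palette's own z axis and vertical below 0.1 rad and linear speed of each of big_red, small_red, big_blue, small_blue below 0.02 m/s and angular speed of each of big_red, small_red, big_blue, small_blue below 0.2 rad/s and horizontal distance between big_blue and tile_blue below 0.015 m and z of big_blue in the frame of tile_blue between -0.001 and 0.009 m and horizontal distance between small_blue and big_blue below 0.012 m and z of small_blue in the frame of big_blue between 0.035 and 0.046 m and distance of each of other_red, other_blue, jar, palette from where it was at the start of the episode below 0.03 m); the robot touches nothing.
It fails at once if the large black-rimmed red tub is moved by more than 30 mm or tipped over (distance of other_red from where it was at the start of the episode above 0.03 m or angle between other_red's own z axis and vertical above 0.5 rad).
It fails at once if the small black-rimmed blue tub is moved by more than 30 mm or tipped over (distance of other_blue from where it was at the start of the episode above 0.03 m or angle between other_blue's own z axis and vertical above 0.5 rad).
It fails at once if the water jar is moved by more than 30 mm or tipped over (distance of jar from where it was at the start of the episode above 0.03 m or angle between jar's own z axis and vertical above 0.5 rad).
It fails at once if the mixing palette is moved by more than 30 mm or tipped over (distance of palette from where it was at the start of the episode above 0.03 m or angle between palette's own z axis and vertical above 0.5 rad).
It also fails if it takes over 109 s, if anything falls off the work surface, if the arm or the gripper's body presses on something with over 40 N, if the wrist force passes 120 N, or if a joint passes its speed limit or range.

ROBOT

A 7-joint arm with a two-finger parallel gripper is mounted at the origin on the work surface. World frame = base frame: x ahead of the robot, y to its left, z up, the work surface at z = 0. Lengths are in mm, angles in rad, forces in N, time in s.
With the tool pointing down it reaches from about 400 to 875 mm from the base axis. Payload 4.4 kg.
Tool frame: the origin (TCP) lies midway between the tips of the shut fingers; the grasp point (between the pads) lies 19 mm behind it; z points along the fingers, y is the line along which they close (so a half turn about z gives the same grasp; the last joint's range is limited). The gripper opens to 85 mm and grips with 20 to 120 N. Pads are 22 mm wide; open, the fingers measure 114 mm over their backs; the gripper's body (76 mm by 85 mm) begins 54 mm behind the grasp point. The pads swing forward as they close: fully open they stand 13 mm farther back than shut.
Start: joints at [-1.364, 0.628, 0.038, 1.517, -0.027, 0.996, -0.02], TCP at [175.104, 625.984, 231.313] pointing down, gripper open.
Joint ranges: [-3.06, 3.06], [-0.37, 2.12], [-1.25, 1.32], [0.18, 2.47], [-1.1, 4.24], [0.23, 1.98], [-2.94, 2.94]. Speed limits (rad/s): [2.57, 2.57, 3.14, 3.14, 3.14, 3.14, 3.14].

INTERFACE

Orientations are given as [roll, pitch, yaw] about the fixed x, y, z axes, in that order (R = Rz(yaw) Ry(pitch) Rx(roll)).
In Python, from cell import ctrl, get_image, get_calibration gives the robot as it stands.
- The arm moves only by the shell command python3 -m creep 'ROWS'. ROWS is JSON, a list of rows, each an object of numbers: "dx", "dy", "dz": the shift along the world's x, y, z normalised to -1 to 1, where 1 is 0.4 m; "rx", "ry", "rz": the turn, a rotation vector about the world's x, y, z normalised to -1 to 1, where 1 is 2 pi rad; "grip": the closure, from -1 (fully open) to 1 (shut). A call has exactly 5 rows; each row is the pose to reach, as a shift and turn from the pose commanded when the call began, turning the shorter way round; what a row does not reach only later rows make up. A row lasts 1/8 s, in which the tool goes at most 62.5 mm and 10.7 degrees, less where a joint would pass 70% of its speed; a pose out of reach is approached as far as the arm can. A call with a number of a shift or a turn outside -1 to 1 is refused whole. A call with a gripper value outside its range is refused whole. The fingers move at their own pace and stop on an object; the grip force is fixed at half the most. Time passes only in rows, so rows that repeat a pose let the fingers close, or fill a call up. It gives the time, the measured TCP pose, the force, the opening and the grip force at its end, in the units of the state.
- ctrl.read_state(): the state, without advancing time (a new reading comes with each control period).
- get_image(name): name is "scene" or "side" or "wrist"; returns the picture (480x640x3 uint8, red, green, blue); there is no depth.
- get_calibration(name): a dict with "mtx" (3x3 intrinsics, pixels), "world_from_camera" (4x4, takes a point from camera to world coordinates). Camera axes: x right, y down, z forward; pixel columns grow to the right and rows downward; lengths in mm; the calibration is good to about 2 mm. A picture is of the moment at which its call begins: read the wrist's pose just before it. get_calibration takes no time and is no camera call; for the wrist camera it gives the pose at the moment of the call.
- ctrl.finish_job(): hands the job in; it is judged then, once.
The state is a dict: "clock": time; "qpos": joint angles; "qd": joint speeds; "tau": joint torques, N m; "eef_pos": TCP position; "tool_rot": TCP orientation; "force": force on the tool from outside, world axes, zero at the start; "torque": the same for the moment, N m; "width": finger opening in mm; "gripper_force": force on a finger pad.
Only numpy, scipy, OpenCV 4.12 (cv2) and the standard library are available. Lean on these libraries where they do the work, as an engineer would, in place of code of your own. Each camera call takes 0.05 s, during which the arm holds its last target. There are 200 camera calls.

## Working session

There is one attempt and no reset: what is moved stays moved. The work goes in short steps, Python scripts to look and compute and a shell command to move; the robot and the scene stay as the last step left them, time stands still between calls to the robot, and variables do not carry over. Pictures are saved under pics/ and viewed, at most 14 in all, crops included, and the job is handed in when it is done.

```bash
mkdir -p pics
python3 - <<'E'
from cell import ctrl,get_image,get_calibration
import cv2
s=ctrl.read_state();print(s['clock'],s['eef_pos'],s['tool_rot'],s['width'])
for n in ['scene','side','wrist']:
    c=get_calibration(n);print(n,c['mtx'],c['world_from_camera'])
    cv2.imwrite(f'pics/{n}0.png',get_image(n)[:,:,::-1])
E
```

```text
0.0 [174.92009487 625.40856373 230.40815869] [-3.13977077e+00 -1.10924505e-06  2.86881663e+00] 85.66651110155503
scene [[475.72766162   0.         316.85344316]
 [  0.         475.72766162 237.77518929]
 [  0.           0.           1.        ]] [[ 1.37085037e-02  7.38713058e-01 -6.73880624e-01  1.26594543e+03]
 [ 9.99757523e-01 -2.17411746e-02 -3.49514414e-03 -2.76317930e+01]
 [-1.72328649e-02 -6.73669310e-01 -7.38831976e-01  7.31012133e+02]
 [ 0.00000000e+00  0.00000000e+00  0.00000000e+00  1.00000000e+00]]
side [[460.25537512   0.         313.82952109]
 [  0.         460.25537512 252.66344883]
 [  0.           0.           1.        ]] [[-8.42534215e-01 -3.96117678e-01  3.65002577e-01  2.72719561e+02]
 [-5.38580335e-01  6.29849315e-01 -5.59661561e-01  4.76045954e+02]
 [-8.20478550e-03 -6.68117224e-01 -7.44010790e-01  7.42804851e+02]
 [ 0.00000000e+00  0.00000000e+00  0.00000000e+00  1.00000000e+00]]
wrist [[332.69187155   0.         318.25756097]
 [  0.         332.69187155 240.71877405]
 [  0.           0.           1.        ]] [[ 2.69896409e-01  9.17155341e-01  2.93226891e-01  1.01578800e+02]
 [ 9.62888625e-01 -2.56699606e-01 -8.33715064e-02  6.46668313e+02]
 [-1.19339497e-03  3.04846508e-01 -9.52400747e-01  3.74488430e+02]
 [ 0.00000000e+00  0.00000000e+00  0.00000000e+00  1.00000000e+00]]
```

View pics/scene0.png

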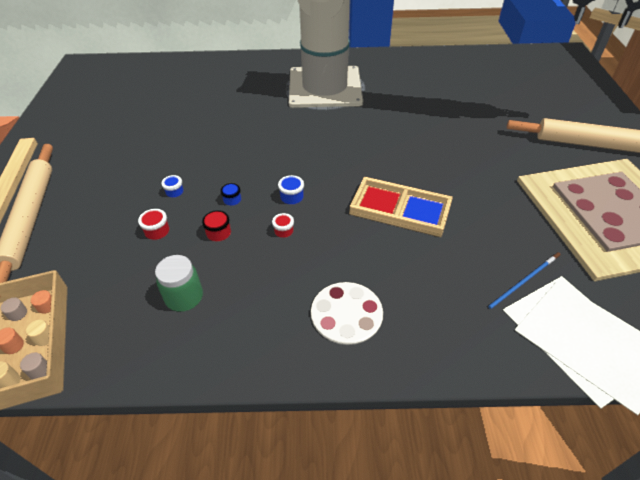

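View pics/side0.png

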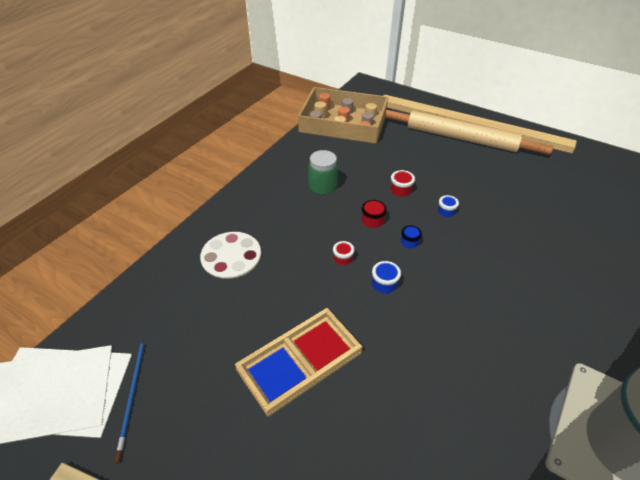

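The scene view shows the red-tile bay at (380,201) and the blue at (424,210). White-rimmed tubs are at (172,183) small blue, (291,186) big blue, (153,219) big red and (283,222) small red. Black-rimmed ones are at (231,190) and (216,221), the jar at (175,270) and the palette at (347,312). The side view agrees.

```bash
cat > h.py <<'E'
import cv2,numpy as np
from cell import ctrl,get_image,get_calibration
def ray(c,u,v,z):
    T=c['world_from_camera'];d=T[:3,:3]@np.linalg.inv(c['mtx'])@[u,v,1];o=T[:3,3]
    return (o+d*(z-o[2])/d[2])[:2]
def proj(c,p):
    T=c['world_from_camera'];q=c['mtx']@(T[:3,:3].T@(np.array(p)-T[:3,3]));return q[:2]/q[2]
def blob(im,col,seed,up=4):
    """centroid of saturated colour component nearest seed (im is RGB)"""
    hsv=cv2.cvtColor(im,cv2.COLOR_RGB2HSV);h,s,v=cv2.split(hsv)
    m=((s>150)&(v>90)&((h<10)|(h>170) if col=='r' else (h>105)&(h<130))).astype('u1')
    n,l,st,ce=cv2.connectedComponentsWithStats(m)
    k=min((i for i in range(1,n) if st[i,4]>25),key=lambda i:np.hypot(*(ce[i]-seed)))
    return ce[k],st[k]
E
python3 - <<'E'
from h import *
S={'big_red':(153,217,402,182),'small_red':(283,221,344,251),'big_blue':(291,184,386,272),'small_blue':(172,182,448,205),'other_red':(216,218,374,209),'other_blue':(231,188,411,233)}
H={'big_red':40,'small_red':32,'big_blue':40,'small_blue':32,'other_red':40,'other_blue':32}
for i,n in enumerate(['scene','side']):
    c=get_calibration(n);im=cv2.imread(f'pics/{n}0.png')[:,:,::-1].copy()
    for k,s in S.items():
        # disc+body are different brightness: print both
        ce,st=blob(im,'r' if 'red' in k else 'b',s[2*i:2*i+2])
        print(n,k,ce.round(1),st,ray(c,*s[2*i:2*i+2],H[k]).round(1), ray(c,*ce,H[k]).round(1))
    for k,col,s in [('tr','r',[(380,201),(321,346)]),('tb','b',[(424,210),(276,375)])]:
        ce,st=blob(im,col,s[i]);print(n,k,ce.round(1),st,ray(c,*ce,12).round(1))
    print('jar',ray(c,*[(175,269),(323,159)][i],84),'pal',ray(c,*[(347,312),(230,254)][i],10))
a=cv2.imread('pics/scene0.png')[160:260,125:325];b=cv2.imread('pics/side0.png')[150:300,290:490]
cv2.imwrite('pics/z.png',np.vstack([cv2.resize(a,(600,300),interpolation=2)[:, :],cv2.resize(b,(600,300) if 0 else (600,450),interpolation=2)[:300]]))
E
```

```text
scene big_red [151.7 217.6] [142 211  20  14 215] [ 567.7 -368.4] [ 569.5 -370.8]
scene small_red [282.4 220.3] [276 216  14  10 110] [ 579.6 -100. ] [ 577.6 -101.2]
scene big_blue [290.5 183.2] [282 178  18  12 175] [474.3 -85.5] [471.7 -86.7]
scene small_blue [171. 181.] [165 177  13   9  82] [ 449.4 -353.7] [ 446.1 -356.7]
scene other_red [215.  219.2] [204 211  23  17 301] [ 574.6 -237.3] [ 578.1 -238.9]
scene other_blue [229.7 188.9] [222 184  16  11 141] [ 474.  -218.5] [ 476.9 -221. ]
scene tr [379.7 199.4] [360 186  40  28 705] [500.  108.9]
scene tb [422.7 210. ] [403 197  39  27 700] [536.  197.6]
jar [ 742.38560879 -279.67279914] pal [790.04862525  20.54763984]
side big_red [402.7 176.9] [395 172  17  11 138] [ 561.7 -354.1] [ 568.5 -372.3]
side small_red [343.2 248.3] [337 244  14  10 111] [570.8 -96. ] [ 575.9 -101.7]
side big_blue [386.1 271.3] [376 264  21  16 266] [469.2 -85.3] [469.9 -87. ]
side small_blue [448.6 201.1] [443 197  13   9  82] [ 441.1 -344.6] [ 445. -358.]
side other_red [373.8 207.4] [364 201  21  14 232] [ 574.2 -235.1] [ 577.  -239.8]
side other_blue [411.4 231.7] [404 226  16  12 150] [ 474.9 -218. ] [ 475.9 -222.1]
side tr [320.9 345.1] [ 293  321   57   50 1475] [499.5 108.8]
side tb [276.4 374. ] [ 249  348   56   53 1613] [534.2 197.9]
jar [ 737.21843128 -280.63422215] pal [781.93191356  23.5043097 ]
```

View pics/z.png

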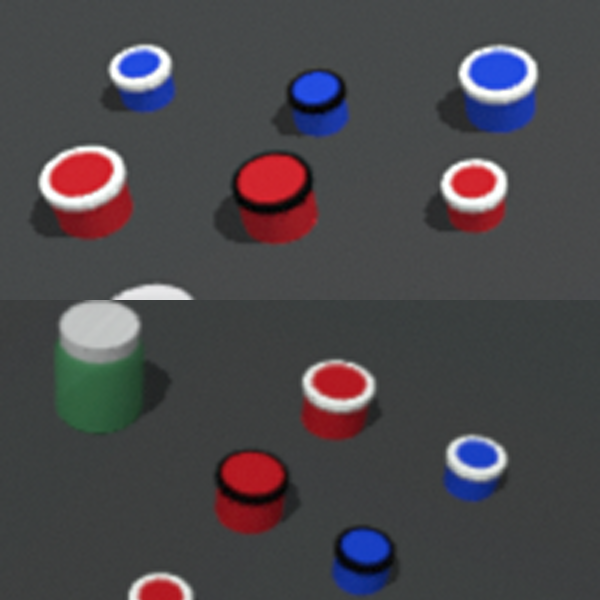

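Measurements agree between the cameras: tile spacing 95.6 mm against 96, and tubs match within 2 mm. I'll use tool yaw 113.4°, so the fingers close diagonally to the bay.

```bash
python3 -m creep '[{"dx":0.1,"dy":-0.12,"dz":0,"rz":-0.0283,"grip":-1},{"dx":0.2,"dy":-0.25,"dz":0,"rz":-0.0567,"grip":-1},{"dx":0.3,"dy":-0.37,"rz":-0.085,"grip":-1},{"dx":0.4,"dy":-0.49,"rz":-0.1133,"grip":-1},{"dx":0.5,"dy":-0.61,"rz":-0.1417,"grip":-1}]'
```

```text
$[0]: bad value
```

```bash
python3 -m creep '[{"dx":0.1,"dy":-0.12,"dz":0,"rx":0,"ry":0,"rz":-0.028,"grip":-1},{"dx":0.2,"dy":-0.25,"dz":0,"rx":0,"ry":0,"rz":-0.057,"grip":-1},{"dx":0.3,"dy":-0.37,"dz":0,"rx":0,"ry":0,"rz":-0.085,"grip":-1},{"dx":0.4,"dy":-0.49,"dz":0,"rx":0,"ry":0,"rz":-0.113,"grip":-1},{"dx":0.5,"dy":-0.61,"dz":0,"rx":0,"ry":0,"rz":-0.142,"grip":-1}]'
```

```text
clock: 0.78
eef_pos: [374.1, 382.7, 231.3]
tool_rot: [3.141, -0.0, 1.971]
force: [0.8, 0.4, -0.5]
width: 85.2
gripper_force: 0.0
```

```bash
python3 -m creep '[{"dx":0.04,"dy":-0.14,"dz":0,"rx":0,"ry":0,"rz":0,"grip":-1},{"dx":0.08,"dy":-0.28,"dz":0,"rx":0,"ry":0,"rz":0,"grip":-1},{"dx":0.12,"dy":-0.42,"dz":0,"rx":0,"ry":0,"rz":0,"grip":-1},{"dx":0.16,"dy":-0.56,"dz":0,"rx":0,"ry":0,"rz":0,"grip":-1},{"dx":0.2,"dy":-0.7,"dz":0,"rx":0,"ry":0,"rz":0,"grip":-1}]'
python3 -m creep '[{"dx":0.01,"dy":-0.12,"dz":-0.08,"rx":0,"ry":0,"rz":0,"grip":-1},{"dx":0.02,"dy":-0.24,"dz":-0.16,"rx":0,"ry":0,"rz":0,"grip":-1},{"dx":0.03,"dy":-0.36,"dz":-0.24,"rx":0,"ry":0,"rz":0,"grip":-1},{"dx":0.04,"dy":-0.4725,"dz":-0.3,"rx":0,"ry":0,"rz":0,"grip":-1},{"dx":0.04,"dy":-0.4725,"dz":-0.3,"rx":0,"ry":0,"rz":0,"grip":-1}]'
python3 - <<'E'
from h import *
print(ctrl.read_state()['eef_pos'])
cv2.imwrite('pics/w1.png',get_image('wrist')[:,:,::-1])
E
```

```text
clock: 1.4
eef_pos: [453.5, 102.6, 231.4]
tool_rot: [3.141, -0.0, 1.977]
force: [-0.2, 0.5, -0.9]
width: 85.4
gripper_force: 0.0
clock: 2.02
eef_pos: [467.8, -89.2, 109.8]
tool_rot: [-3.138, 0.0, 1.969]
force: [0.1, -0.0, -0.7]
width: 85.9
gripper_force: 0.0
[467.8254005  -89.15882376 109.76127124]
```

View pics/w1.png

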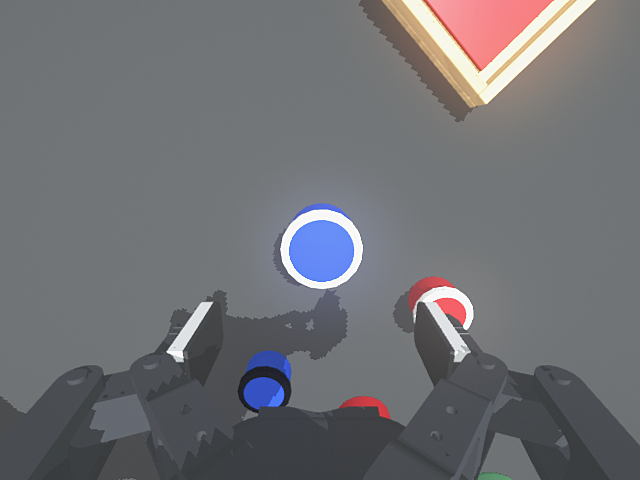

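The tub's lid is centred at (321,249), between the fingers in column. Now I'll check its position from here.

```bash
cat > w.py <<'E'
from h import *
import sys
# usage: w.py z h col u v name ; disc position with lid height h
for a in sys.argv[1:]:
    h,col,u,v=a.split(',');s=ctrl.read_state();c=get_calibration('wrist');im=get_image('wrist')
    hsv=cv2.cvtColor(im,cv2.COLOR_RGB2HSV);H,S,V=cv2.split(hsv)
    m=((S>110)&(V>130)&((H<10)|(H>170) if col=='r' else (H>105)&(H<130))).astype('u1')
    n,l,st,ce=cv2.connectedComponentsWithStats(m)
    k=min((i for i in range(1,n) if st[i,4]>200),key=lambda i:np.hypot(*(ce[i]-[float(u),float(v)])))
    print(s['clock'],s['eef_pos'].round(1),s['tool_rot'].round(3),'px',ce[k].round(1),st[k],ray(c,*ce[k],float(h)).round(1))
E
python3 w.py 40,b,321,249
```

```text
2.075 [468.3 -86.5 110.5] [-3.140e+00 -1.000e-03  1.972e+00] px [318.8 253.4] [ 287  223   65   62 3095] [470.1 -86.1]
```

```bash
python3 -m creep '[{"dx":0,"dy":0,"dz":-0.09,"rx":0,"ry":0,"rz":0,"grip":-1},{"dx":0,"dy":0,"dz":-0.18,"rx":0,"ry":0,"rz":0,"grip":-1},{"dx":0,"dy":0,"dz":-0.2575,"rx":0,"ry":0,"rz":0,"grip":-1},{"dx":0,"dy":0,"dz":-0.2575,"rx":0,"ry":0,"rz":0,"grip":-1},{"dx":0,"dy":0,"dz":-0.2575,"rx":0,"ry":0,"rz":0,"grip":1}]'
python3 -m creep '[{"dx":0,"dy":0,"dz":0,"rx":0,"ry":0,"rz":0,"grip":1},{"dx":0,"dy":0,"dz":0,"rx":0,"ry":0,"rz":0,"grip":1},{"dx":0,"dy":0,"dz":0,"rx":0,"ry":0,"rz":0,"grip":1},{"dx":0,"dy":0,"dz":0,"rx":0,"ry":0,"rz":0,"grip":1},{"dx":0,"dy":0,"dz":0,"rx":0,"ry":0,"rz":0,"grip":1}]'
python3 - <<'E'
from h import *
cv2.imwrite('pics/w2.png',get_image('wrist')[:,:,::-1])
E
```

```text
clock: 2.75
eef_pos: [470.4, -84.0, 9.4]
tool_rot: [3.139, 0.001, 1.978]
force: [0.1, -0.8, -0.0]
width: 69.9
gripper_force: 0.0
clock: 3.38
eef_pos: [470.4, -84.4, 10.1]
tool_rot: [3.138, 0.001, 1.977]
force: [-1.2, 0.9, 6.8]
width: 54.4
gripper_force: 62.3
```

View pics/w2.png

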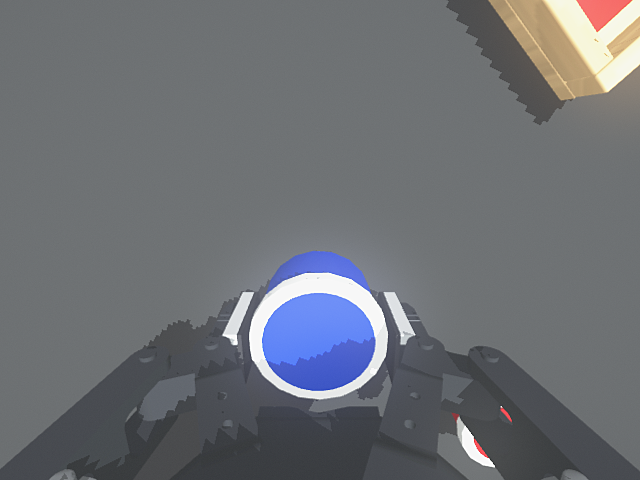

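```bash
python3 -m creep '[{"dx":0,"dy":0,"dz":0.12,"rx":0,"ry":0,"rz":0,"grip":1},{"dx":0.01,"dy":0.05,"dz":0.2,"rx":0,"ry":0,"rz":0,"grip":1},{"dx":0.04,"dy":0.18,"dz":0.2,"rx":0,"ry":0,"rz":0,"grip":1},{"dx":0.07,"dy":0.31,"dz":0.2,"rx":0,"ry":0,"rz":0,"grip":1},{"dx":0.1,"dy":0.44,"dz":0.2,"rx":0,"ry":0,"rz":0,"grip":1}]'
python3 -m creep '[{"dx":0.03,"dy":0.13,"dz":0,"rx":0,"ry":0,"rz":0,"grip":1},{"dx":0.05,"dy":0.23,"dz":0,"rx":0,"ry":0,"rz":0,"grip":1},{"dx":0.061,"dy":0.271,"dz":0,"rx":0,"ry":0,"rz":0,"grip":1},{"dx":0.061,"dy":0.271,"dz":-0.08,"rx":0,"ry":0,"rz":0,"grip":1},{"dx":0.061,"dy":0.271,"dz":-0.1,"rx":0,"ry":0,"rz":0,"grip":1}]'
python3 - <<'E'
from h import *
for n in ['wrist','side']:
  im=get_image(n)
  if n=='side': im=cv2.resize(im[260:460,180:400],None,fx=2.4,fy=2.4)
  else: W=im
b=im; cv2.imwrite('pics/w3.png',np.hstack([cv2.resize(W,(400,480))[:, :],cv2.resize(b,(400,480))])[:,:,::-1])
E
```

```text
clock: 4.05
eef_pos: [510.0, 93.2, 89.8]
tool_rot: [3.139, 0.0, 1.976]
force: [0.5, -0.5, -1.5]
width: 54.4
gripper_force: 63.9
clock: 4.68
eef_pos: [532.4, 198.3, 47.6]
tool_rot: [-3.139, 0.0, 1.975]
force: [-0.1, 0.1, -1.2]
width: 54.3
gripper_force: 63.9
```

View pics/w3.png

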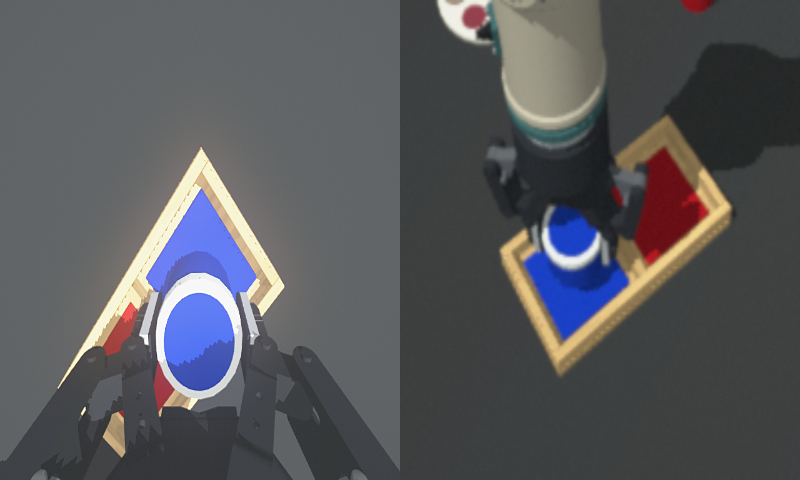

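```bash
python3 -m creep '[{"dx":0,"dy":0,"dz":-0.05,"rx":0,"ry":0,"rz":0,"grip":1},{"dx":0,"dy":0,"dz":-0.06,"rx":0,"ry":0,"rz":0,"grip":1},{"dx":0,"dy":0,"dz":-0.067,"rx":0,"ry":0,"rz":0,"grip":1},{"dx":0,"dy":0,"dz":-0.07,"rx":0,"ry":0,"rz":0,"grip":1},{"dx":0,"dy":0,"dz":-0.07,"rx":0,"ry":0,"rz":0,"grip":1}]'
```

```text
clock: 5.4
eef_pos: [534.1, 199.3, 22.2]
tool_rot: [3.14, -0.0, 1.976]
force: [-1.5, -1.3, 8.5]
width: 54.3
gripper_force: 65.1
```

```bash
python3 -m creep '[{"dx":0,"dy":0,"dz":0,"rx":0,"ry":0,"rz":0,"grip":-0.55},{"dx":0,"dy":0,"dz":0,"rx":0,"ry":0,"rz":0,"grip":-0.55},{"dx":0,"dy":0,"dz":0.01,"rx":0,"ry":0,"rz":0,"grip":-0.55},{"dx":0,"dy":0,"dz":0.13,"rx":0,"ry":0,"rz":0,"grip":-0.55},{"dx":0,"dy":0,"dz":0.25,"rx":0,"ry":0,"rz":0,"grip":-1}]'
python3 w.py 52,b,320,260
```

```text
clock: 6.02
eef_pos: [533.2, 199.5, 121.2]
tool_rot: [-3.14, 0.0, 1.976]
force: [0.2, 0.0, 0.1]
width: 82.0
gripper_force: 0.0
6.025 [533.2 199.5 121.2] [-3.14   0.     1.976] px [319.4 256.2] [ 287  226   65   61 3122] [536.  198.6]
```

```bash
for i in 1 2; do python3 -m creep '[{"dx":0.008,"dy":-0.14,"dz":0,"rx":0,"ry":0,"rz":0,"grip":-1},{"dx":0.016,"dy":-0.28,"dz":0,"rx":0,"ry":0,"rz":0,"grip":-1},{"dx":0.024,"dy":-0.42,"dz":0,"rx":0,"ry":0,"rz":0,"grip":-1},{"dx":0.032,"dy":-0.56,"dz":0,"rx":0,"ry":0,"rz":0,"grip":-1},{"dx":0.04,"dy":-0.7,"dz":0,"rx":0,"ry":0,"rz":0,"grip":-1}]'; done
python3 -m creep '[{"dx":0.004,"dy":-0.022,"dz":0,"rx":0,"ry":0,"rz":0,"grip":-1},{"dx":0.004,"dy":-0.022,"dz":0,"rx":0,"ry":0,"rz":0,"grip":-1},{"dx":0.004,"dy":-0.022,"dz":0,"rx":0,"ry":0,"rz":0,"grip":-1},{"dx":0.004,"dy":-0.022,"dz":0,"rx":0,"ry":0,"rz":0,"grip":-1},{"dx":0.004,"dy":-0.022,"dz":0,"rx":0,"ry":0,"rz":0,"grip":-1}]'
python3 w.py 40,r,320,256
```

```text
clock: 6.7
eef_pos: [549.6, -82.0, 120.4]
tool_rot: [3.141, 0.0, 1.977]
force: [0.9, 0.7, -0.6]
width: 85.4
gripper_force: 0.0
clock: 7.32
eef_pos: [565.5, -362.0, 120.3]
tool_rot: [3.141, -0.0, 1.977]
force: [0.5, -0.6, 1.7]
width: 85.3
gripper_force: 0.0
clock: 7.95
eef_pos: [567.6, -367.9, 120.4]
tool_rot: [3.141, -0.0, 1.978]
force: [0.2, 0.5, 0.3]
width: 85.4
gripper_force: 0.0
7.95 [ 567.6 -367.9  120.4] [ 3.141 -0.     1.978] px [315.6 252.3] [ 285  223   62   59 2837] [ 568.6 -370.8]
```

```bash
python3 -m creep '[{"dx":0,"dy":0,"dz":-0.1,"rx":0,"ry":0,"rz":0,"grip":-1},{"dx":0,"dy":0,"dz":-0.2,"rx":0,"ry":0,"rz":0,"grip":-1},{"dx":0,"dy":0,"dz":-0.28,"rx":0,"ry":0,"rz":0,"grip":-1},{"dx":0,"dy":0,"dz":-0.28,"rx":0,"ry":0,"rz":0,"grip":-1},{"dx":0,"dy":0,"dz":-0.28,"rx":0,"ry":0,"rz":0,"grip":1}]'
python3 -m creep '[{"dx":0,"dy":0,"dz":0,"rx":0,"ry":0,"rz":0,"grip":1},{"dx":0,"dy":0,"dz":0,"rx":0,"ry":0,"rz":0,"grip":1},{"dx":0,"dy":0,"dz":0,"rx":0,"ry":0,"rz":0,"grip":1},{"dx":0,"dy":0,"dz":0,"rx":0,"ry":0,"rz":0,"grip":1},{"dx":0,"dy":0,"dz":0.05,"rx":0,"ry":0,"rz":0,"grip":1}]'
```

```text
clock: 8.62
eef_pos: [567.9, -369.7, 9.6]
tool_rot: [3.141, 0.002, 1.977]
force: [-0.3, -0.3, 0.8]
width: 69.8
gripper_force: 0.0
clock: 9.25
eef_pos: [566.4, -368.3, 28.3]
tool_rot: [-3.141, -0.002, 1.977]
force: [0.8, 0.1, -1.8]
width: 54.4
gripper_force: 63.5
```

```bash
python3 -m creep '[{"dx":0,"dy":0,"dz":0.12,"rx":0,"ry":0,"rz":0,"grip":1},{"dx":0,"dy":0,"dz":0.225,"rx":0,"ry":0,"rz":0,"grip":1},{"dx":-0.02,"dy":0.14,"dz":0.225,"rx":0,"ry":0,"rz":0,"grip":1},{"dx":-0.04,"dy":0.28,"dz":0.225,"rx":0,"ry":0,"rz":0,"grip":1},{"dx":-0.06,"dy":0.42,"dz":0.225,"rx":0,"ry":0,"rz":0,"grip":1}]'
python3 -m creep '[{"dx":-0.02,"dy":0.14,"dz":0,"rx":0,"ry":0,"rz":0,"grip":1},{"dx":-0.04,"dy":0.28,"dz":0,"rx":0,"ry":0,"rz":0,"grip":1},{"dx":-0.06,"dy":0.42,"dz":0,"rx":0,"ry":0,"rz":0,"grip":1},{"dx":-0.08,"dy":0.56,"dz":0,"rx":0,"ry":0,"rz":0,"grip":1},{"dx":-0.1,"dy":0.7,"dz":0,"rx":0,"ry":0,"rz":0,"grip":1}]'
python3 -m creep '[{"dx":-0.0125,"dy":0.08,"dz":0,"rx":0,"ry":0,"rz":0,"grip":1},{"dx":-0.0125,"dy":0.08,"dz":0,"rx":0,"ry":0,"rz":0,"grip":1},{"dx":-0.0125,"dy":0.08,"dz":-0.1,"rx":0,"ry":0,"rz":0,"grip":1},{"dx":-0.0125,"dy":0.08,"dz":-0.175,"rx":0,"ry":0,"rz":0,"grip":1},{"dx":-0.0125,"dy":0.08,"dz":-0.175,"rx":0,"ry":0,"rz":0,"grip":1}]'
python3 w.py 80,r,320,340
```

```text
clock: 9.88
eef_pos: [543.1, -199.3, 119.8]
tool_rot: [3.14, 0.0, 1.976]
force: [2.6, 0.8, -2.1]
width: 54.5
gripper_force: 63.6
clock: 10.5
eef_pos: [503.2, 80.9, 119.6]
tool_rot: [3.14, -0.0, 1.976]
force: [1.4, 0.2, -1.4]
width: 54.5
gripper_force: 63.6
clock: 11.12
eef_pos: [497.2, 109.4, 47.6]
tool_rot: [-3.139, -0.0, 1.975]
force: [0.1, -0.3, -0.9]
width: 54.7
gripper_force: 63.8
11.125 [497.2 109.4  47.6] [-3.139 -0.     1.975] px [313.  326.8] [ 262  291  113   75 5825] [494.1 115.6]
```

```bash
python3 -m creep '[{"dx":0,"dy":0,"dz":-0.05,"rx":0,"ry":0,"rz":0,"grip":1},{"dx":0,"dy":0,"dz":-0.06,"rx":0,"ry":0,"rz":0,"grip":1},{"dx":0,"dy":0,"dz":-0.067,"rx":0,"ry":0,"rz":0,"grip":1},{"dx":0,"dy":0,"dz":-0.07,"rx":0,"ry":0,"rz":0,"grip":1},{"dx":0,"dy":0,"dz":-0.07,"rx":0,"ry":0,"rz":0,"grip":1}]'
python3 -m creep '[{"dx":0,"dy":0,"dz":0,"rx":0,"ry":0,"rz":0,"grip":-0.55},{"dx":0,"dy":0,"dz":0,"rx":0,"ry":0,"rz":0,"grip":-0.55},{"dx":0,"dy":0,"dz":0.01,"rx":0,"ry":0,"rz":0,"grip":-0.55},{"dx":0,"dy":0,"dz":0.13,"rx":0,"ry":0,"rz":0,"grip":-0.55},{"dx":0,"dy":0,"dz":0.25,"rx":0,"ry":0,"rz":0,"grip":-1}]'
python3 w.py 52,r,320,260
```

```text
clock: 11.8
eef_pos: [499.0, 110.8, 22.6]
tool_rot: [3.139, -0.0, 1.976]
force: [-2.0, -0.9, 13.0]
width: 54.5
gripper_force: 65.6
clock: 12.42
eef_pos: [497.7, 110.7, 121.2]
tool_rot: [-3.14, -0.0, 1.976]
force: [1.0, 0.7, -0.1]
width: 82.3
gripper_force: 0.0
12.425 [497.7 110.7 121.2] [-3.14  -0.     1.976] px [320.2 255.3] [ 288  225   65   62 3147] [500.8 110.6]
```

```bash
python3 -m creep '[{"dx":0.05,"dy":-0.135,"dz":0,"rx":0,"ry":0,"rz":0,"grip":-1},{"dx":0.1,"dy":-0.27,"dz":0,"rx":0,"ry":0,"rz":0,"grip":-1},{"dx":0.15,"dy":-0.4,"dz":0,"rx":0,"ry":0,"rz":0,"grip":-1},{"dx":0.192,"dy":-0.525,"dz":0,"rx":0,"ry":0,"rz":0,"grip":-1},{"dx":0.192,"dy":-0.525,"dz":0,"rx":0,"ry":0,"rz":0,"grip":-1}]'
python3 w.py 32,r,320,260
```

```text
clock: 13.1
eef_pos: [575.6, -105.6, 120.9]
tool_rot: [3.141, 0.005, 1.969]
force: [-0.6, 0.3, 0.4]
width: 85.6
gripper_force: 0.0
13.1 [ 575.6 -105.6  120.9] [3.141 0.005 1.969] px [319.7 238.9] [ 298  218   44   42 1441] [ 576.6 -101. ]
```

```bash
python3 -m creep '[{"dx":0,"dy":0,"dz":-0.1,"rx":0,"ry":0,"rz":0,"grip":-1},{"dx":0,"dy":0,"dz":-0.2,"rx":0,"ry":0,"rz":0,"grip":-1},{"dx":0,"dy":0,"dz":-0.29,"rx":0,"ry":0,"rz":0,"grip":-1},{"dx":0,"dy":0,"dz":-0.29,"rx":0,"ry":0,"rz":0,"grip":-1},{"dx":0,"dy":0,"dz":-0.29,"rx":0,"ry":0,"rz":0,"grip":1}]'
python3 -m creep '[{"dx":0,"dy":0,"dz":0,"rx":0,"ry":0,"rz":0,"grip":1},{"dx":0,"dy":0,"dz":0,"rx":0,"ry":0,"rz":0,"grip":1},{"dx":0,"dy":0,"dz":0,"rx":0,"ry":0,"rz":0,"grip":1},{"dx":0,"dy":0,"dz":0,"rx":0,"ry":0,"rz":0,"grip":1},{"dx":0,"dy":0,"dz":0,"rx":0,"ry":0,"rz":0,"grip":1}]'
```

```text
clock: 13.78
eef_pos: [575.5, -98.4, 5.4]
tool_rot: [3.141, 0.0, 1.978]
force: [-0.2, -0.2, -0.1]
width: 69.7
gripper_force: 0.0
clock: 14.4
eef_pos: [576.2, -99.0, 6.3]
tool_rot: [3.139, 0.001, 1.977]
force: [-0.5, 1.3, 6.5]
width: 42.5
gripper_force: 60.4
```

```bash
python3 -m creep '[{"dx":0,"dy":0,"dz":0.15,"rx":0,"ry":0,"rz":0,"grip":1},{"dx":0,"dy":0,"dz":0.3,"rx":0,"ry":0,"rz":0,"grip":1},{"dx":-0.05,"dy":0.135,"dz":0.3,"rx":0,"ry":0,"rz":0,"grip":1},{"dx":-0.1,"dy":0.27,"dz":0.3,"rx":0,"ry":0,"rz":0,"grip":1},{"dx":-0.15,"dy":0.41,"dz":0.3,"rx":0,"ry":0,"rz":0,"grip":1}]'
python3 -m creep '[{"dx":-0.041,"dy":0.1175,"dz":0,"rx":0,"ry":0,"rz":0,"grip":1},{"dx":-0.041,"dy":0.1175,"dz":0,"rx":0,"ry":0,"rz":0,"grip":1},{"dx":-0.041,"dy":0.1175,"dz":-0.1,"rx":0,"ry":0,"rz":0,"grip":1},{"dx":-0.041,"dy":0.1175,"dz":-0.1375,"rx":0,"ry":0,"rz":0,"grip":1},{"dx":-0.041,"dy":0.1175,"dz":-0.1375,"rx":0,"ry":0,"rz":0,"grip":1}]'
python3 - <<'E'
from h import *
W=get_image('wrist')[:,80:560];b=get_image('side')[240:460,180:400]
cv2.imwrite('pics/w4.png',np.hstack([cv2.resize(W,(400,400)),cv2.resize(b,(400,400))])[:,:,::-1])
E
```

```text
clock: 15.02
eef_pos: [514.7, 66.6, 125.6]
tool_rot: [3.139, -0.0, 1.976]
force: [0.4, 0.4, -0.4]
width: 42.2
gripper_force: 61.1
clock: 15.65
eef_pos: [498.3, 110.8, 68.9]
tool_rot: [-3.14, -0.0, 1.975]
force: [-1.0, -0.6, -0.4]
width: 42.1
gripper_force: 61.1
```

View pics/w4.png

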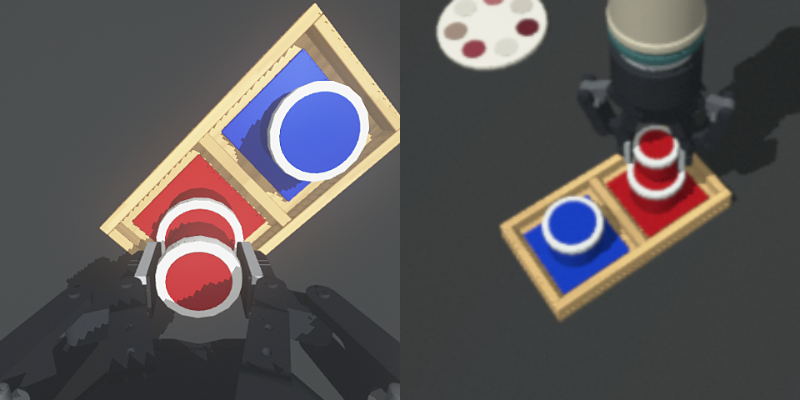

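```bash
python3 -m creep '[{"dx":0,"dy":0,"dz":-0.02,"rx":0,"ry":0,"rz":0,"grip":1},{"dx":0,"dy":0,"dz":-0.027,"rx":0,"ry":0,"rz":0,"grip":1},{"dx":0,"dy":0,"dz":-0.0325,"rx":0,"ry":0,"rz":0,"grip":1},{"dx":0,"dy":0,"dz":-0.0325,"rx":0,"ry":0,"rz":0,"grip":1},{"dx":0,"dy":0,"dz":-0.0325,"rx":0,"ry":0,"rz":0,"grip":1}]'
python3 -m creep '[{"dx":0,"dy":0,"dz":0,"rx":0,"ry":0,"rz":0,"grip":-0.4},{"dx":0,"dy":0,"dz":0,"rx":0,"ry":0,"rz":0,"grip":-0.4},{"dx":0,"dy":0,"dz":0.01,"rx":0,"ry":0,"rz":0,"grip":-0.5},{"dx":0,"dy":0,"dz":0.12,"rx":0,"ry":0,"rz":0,"grip":-0.5},{"dx":0,"dy":0,"dz":0.21,"rx":0,"ry":0,"rz":0,"grip":-1}]'
python3 w.py 84,r,320,260
```

```text
clock: 16.38
eef_pos: [498.6, 112.0, 58.2]
tool_rot: [3.14, -0.001, 1.976]
force: [-4.1, -0.5, 19.3]
width: 42.1
gripper_force: 63.4
clock: 17.0
eef_pos: [498.5, 111.7, 141.3]
tool_rot: [-3.141, 0.0, 1.976]
force: [-0.1, 0.6, 0.0]
width: 79.9
gripper_force: 0.0
17.0 [498.5 111.7 141.3] [-3.141  0.     1.976] px [318.7 262.6] [ 294  240   50   47 1844] [500.9 110.6]
```

```bash
python3 -m creep '[{"dx":-0.014,"dy":-0.14,"dz":0,"rx":0,"ry":0,"rz":0,"grip":-1},{"dx":-0.028,"dy":-0.28,"dz":0,"rx":0,"ry":0,"rz":0,"grip":-1},{"dx":-0.042,"dy":-0.42,"dz":0,"rx":0,"ry":0,"rz":0,"grip":-1},{"dx":-0.056,"dy":-0.56,"dz":0,"rx":0,"ry":0,"rz":0,"grip":-1},{"dx":-0.07,"dy":-0.7,"dz":0,"rx":0,"ry":0,"rz":0,"grip":-1}]'
python3 -m creep '[{"dx":-0.02,"dy":-0.14,"dz":0,"rx":0,"ry":0,"rz":0,"grip":-1},{"dx":-0.04,"dy":-0.28,"dz":-0.02,"rx":0,"ry":0,"rz":0,"grip":-1},{"dx":-0.06,"dy":-0.4,"dz":-0.05,"rx":0,"ry":0,"rz":0,"grip":-1},{"dx":-0.0675,"dy":-0.4675,"dz":-0.05,"rx":0,"ry":0,"rz":0,"grip":-1},{"dx":-0.0675,"dy":-0.4675,"dz":-0.05,"rx":0,"ry":0,"rz":0,"grip":-1}]'
python3 w.py 32,b,320,240
```

```text
clock: 17.68
eef_pos: [470.3, -169.8, 140.3]
tool_rot: [3.141, 0.0, 1.977]
force: [0.7, 0.5, -0.2]
width: 85.3
gripper_force: 0.0
clock: 18.3
eef_pos: [442.3, -357.8, 120.1]
tool_rot: [-3.141, 0.001, 1.972]
force: [-0.2, 0.6, 0.2]
width: 85.4
gripper_force: 0.0
18.3 [ 442.3 -357.8  120.1] [-3.141e+00  1.000e-03  1.972e+00] px [319.9 245.1] [ 299  225   43   41 1428] [ 445. -357.]
```

Aligned. Descend and grip.

```bash
python3 -m creep '[{"dx":0,"dy":0,"dz":-0.1,"rx":0,"ry":0,"rz":0,"grip":-1},{"dx":0,"dy":0,"dz":-0.2,"rx":0,"ry":0,"rz":0,"grip":-1},{"dx":0,"dy":0,"dz":-0.29,"rx":0,"ry":0,"rz":0,"grip":-1},{"dx":0,"dy":0,"dz":-0.29,"rx":0,"ry":0,"rz":0,"grip":-1},{"dx":0,"dy":0,"dz":-0.29,"rx":0,"ry":0,"rz":0,"grip":1}]'
python3 -m creep '[{"dx":0,"dy":0,"dz":0,"rx":0,"ry":0,"rz":0,"grip":1},{"dx":0,"dy":0,"dz":0,"rx":0,"ry":0,"rz":0,"grip":1},{"dx":0,"dy":0,"dz":0,"rx":0,"ry":0,"rz":0,"grip":1},{"dx":0,"dy":0,"dz":0,"rx":0,"ry":0,"rz":0,"grip":1},{"dx":0,"dy":0,"dz":0,"rx":0,"ry":0,"rz":0,"grip":1}]'
```

```text
clock: 18.98
eef_pos: [444.5, -354.5, 5.4]
tool_rot: [3.141, 0.001, 1.978]
force: [0.2, -0.5, -1.2]
width: 69.7
gripper_force: 0.0
clock: 19.6
eef_pos: [444.7, -355.5, 6.3]
tool_rot: [3.14, 0.002, 1.977]
force: [-0.1, 0.8, 7.0]
width: 42.1
gripper_force: 60.4
```

```bash
python3 -m creep '[{"dx":0,"dy":0,"dz":0.15,"rx":0,"ry":0,"rz":0,"grip":1},{"dx":0,"dy":0,"dz":0.3,"rx":0,"ry":0,"rz":0,"grip":1},{"dx":0.02,"dy":0.1,"dz":0.4,"rx":0,"ry":0,"rz":0,"grip":1},{"dx":0.04,"dy":0.24,"dz":0.4,"rx":0,"ry":0,"rz":0,"grip":1},{"dx":0.06,"dy":0.38,"dz":0.4,"rx":0,"ry":0,"rz":0,"grip":1}]'
python3 -m creep '[{"dx":0.024,"dy":0.14,"dz":0,"rx":0,"ry":0,"rz":0,"grip":1},{"dx":0.048,"dy":0.28,"dz":0,"rx":0,"ry":0,"rz":0,"grip":1},{"dx":0.072,"dy":0.42,"dz":0,"rx":0,"ry":0,"rz":0,"grip":1},{"dx":0.096,"dy":0.56,"dz":0,"rx":0,"ry":0,"rz":0,"grip":1},{"dx":0.12,"dy":0.7,"dz":0,"rx":0,"ry":0,"rz":0,"grip":1}]'
python3 -m creep '[{"dx":0.02,"dy":0.15,"dz":0,"rx":0,"ry":0,"rz":0,"grip":1},{"dx":0.046,"dy":0.3,"dz":0,"rx":0,"ry":0,"rz":0,"grip":1},{"dx":0.046,"dy":0.309,"dz":0,"rx":0,"ry":0,"rz":0,"grip":1},{"dx":0.046,"dy":0.309,"dz":-0.1,"rx":0,"ry":0,"rz":0,"grip":1},{"dx":0.046,"dy":0.309,"dz":-0.2,"rx":0,"ry":0,"rz":0,"grip":1}]'
python3 - <<'E'
from h import *
W=get_image('wrist')[:,80:560];b=get_image('side')[240:460,180:400]
cv2.imwrite('pics/w5.png',np.hstack([cv2.resize(W,(400,400)),cv2.resize(b,(400,400))])[:,:,::-1])
E
```

```text
clock: 20.23
eef_pos: [468.3, -201.6, 166.0]
tool_rot: [3.139, 0.002, 1.976]
force: [0.7, 0.3, 0.3]
width: 42.3
gripper_force: 61.1
clock: 20.85
eef_pos: [515.9, 79.0, 165.4]
tool_rot: [3.14, -0.0, 1.976]
force: [0.8, -0.6, -0.4]
width: 42.3
gripper_force: 61.1
clock: 21.48
eef_pos: [534.5, 200.4, 84.7]
tool_rot: [3.139, 0.0, 1.977]
force: [-0.0, 0.6, -1.0]
width: 41.7
gripper_force: 61.1
```

View pics/w5.png

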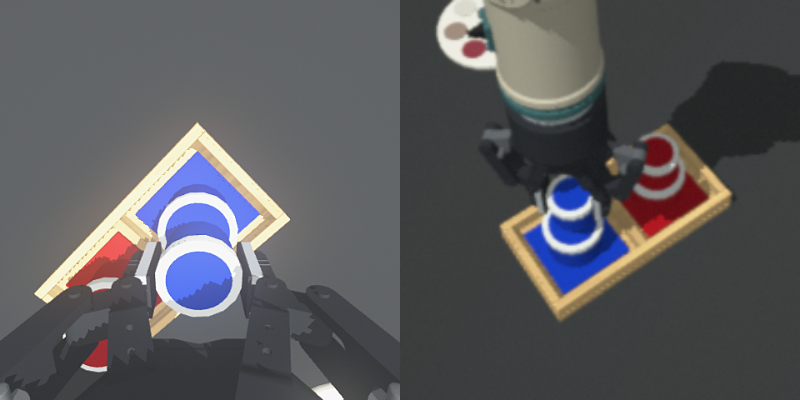

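```bash
python3 -m creep '[{"dx":0,"dy":0,"dz":-0.04,"rx":0,"ry":0,"rz":0,"grip":1},{"dx":0,"dy":0,"dz":-0.06,"rx":0,"ry":0,"rz":0,"grip":1},{"dx":0,"dy":0,"dz":-0.067,"rx":0,"ry":0,"rz":0,"grip":1},{"dx":0,"dy":0,"dz":-0.07,"rx":0,"ry":0,"rz":0,"grip":1},{"dx":0,"dy":0,"dz":-0.07,"rx":0,"ry":0,"rz":0,"grip":1}]'
python3 -m creep '[{"dx":0,"dy":0,"dz":0,"rx":0,"ry":0,"rz":0,"grip":-0.4},{"dx":0,"dy":0,"dz":0,"rx":0,"ry":0,"rz":0,"grip":-0.4},{"dx":0,"dy":0,"dz":0.01,"rx":0,"ry":0,"rz":0,"grip":-0.5},{"dx":0,"dy":0,"dz":0.12,"rx":0,"ry":0,"rz":0,"grip":-0.5},{"dx":0,"dy":0,"dz":0.21,"rx":0,"ry":0,"rz":0,"grip":-0.5}]'
python3 w.py 84,b,320,260
python3 -m creep '[{"dx":0,"dy":0.1,"dz":0.12,"rx":0,"ry":0,"rz":0,"grip":-0.5},{"dx":0,"dy":0.2,"dz":0.2,"rx":0,"ry":0,"rz":0,"grip":-0.5},{"dx":0,"dy":0.3,"dz":0.2,"rx":0,"ry":0,"rz":0,"grip":-0.5},{"dx":0,"dy":0.4,"dz":0.2,"rx":0,"ry":0,"rz":0,"grip":-0.5},{"dx":0,"dy":0.4,"dz":0.2,"rx":0,"ry":0,"rz":0,"grip":-0.5}]'
python3 - <<'E'
from h import *
a=get_image('scene')[140:340,120:460];b=get_image('side')[130:430,180:500]
cv2.imwrite('pics/f.png',np.hstack([cv2.resize(a,(400,235)),cv2.resize(b[:188*1,:] if 0 else b,(250,235))])[:,:,::-1]) if 0 else cv2.imwrite('pics/f.png',np.hstack([cv2.resize(a,(430,400)),cv2.resize(b,(370,400))])[:,:,::-1])
E
```

```text
clock: 22.2
eef_pos: [534.1, 200.6, 58.3]
tool_rot: [3.141, -0.001, 1.976]
force: [-3.2, -0.7, 11.3]
width: 42.7
gripper_force: 62.4
clock: 22.82
eef_pos: [534.1, 200.3, 141.5]
tool_rot: [-3.142, 0.0, 1.976]
force: [0.6, -0.6, 0.0]
width: 64.1
gripper_force: 0.0
22.825 [534.1 200.3 141.5] [-3.142  0.     1.976] px [318.5 262. ] [ 294  239   50   47 1834] [536.3 199.6]
clock: 23.5
eef_pos: [532.4, 365.3, 219.6]
tool_rot: [-3.142, -0.002, 1.983]
force: [-0.7, -0.9, -0.3]
width: 64.3
gripper_force: 0.0
```

View pics/f.png

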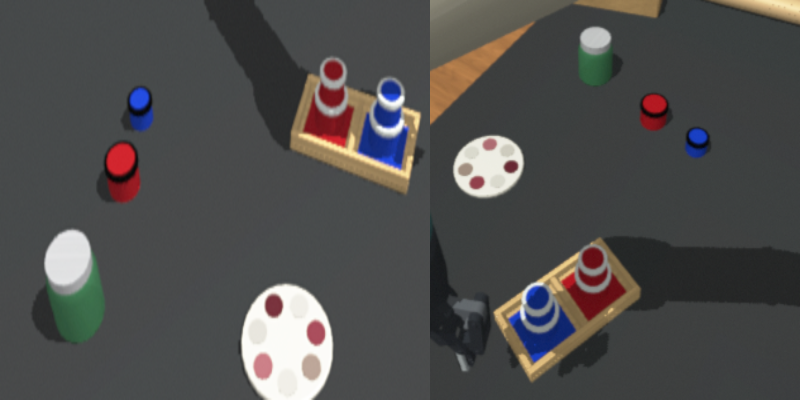

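Both stacks stand upright and centred on their matching tiles: red at crop pixels (332,85) and blue at (388,110). The black-rimmed tubs, jar and palette have not moved, and the gripper is clear.

```bash
python3 -c "
from cell import ctrl;print(ctrl.finish_job())"
```

```text
the job is handed in; nothing more can be done
None
```

Job handed in at about 23.5 s: both pairs are stacked upright on their matching tiles, within about 2 mm of centre by the wrist camera, and nothing else was moved; the hand-in call returned no verdict.

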